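# Fasten the stall's stock chest

## Task

Pack-up time: fasten the wooden stock chest. First swing its steel hasp right down over the brass staple until it lies flat against the front of the chest; only then take the red-gripped pin from its slanted rest and put it, shank down, through the eye of the staple until its flange sits on the staple, and let go of it. Leave the other things on the stall where they are.

Things in the scene. Friction and masses are not known exactly. Their poses are not given: they have to be found in the camera images.
- chest: Fixed wooden chest with a green lid, 180 (x) by 280 (y) by 160 high; origin at the centre of its underside, z up. Its front, with hasp and staple, is its -x side (front face 90 from the origin) and roughly faces the robot. Chest and pin rest may stand left or right of each other.
- hasp (a joint): Hasp angle (rad) about its hinge, which runs along the chest's y at the lid's front edge: 0 = hanging straight down, flat on the front over the staple (end stop); 1.57 = sticking straight out in front (chest -x); 2.4 = up and out (end stop). The hinge is stiff: the hasp stays wherever it is left and takes about 0.12 N m to move (3 N pushed 45 mm from the hinge).
- hasp_hinge (a point): Middle of the hasp's hinge axis, on the chest, 154 above the table (chest frame x -97); fixed; axes as the chest's. The hinge barrel is 8 across, 62 wide.
- hasp_end (a point): Middle of the hasp's free end. The hasp is a steel strap 110 long from the hinge axis, 58 wide, 5 thick, its mid-plane through the hinge axis: 56 of solid plate, then a slot 30 long, 40 wide that passes over the staple, then a 24 end bar. z points to the hinge; x is normal to the strap, -x its outer side (away from the chest when closed, the upper side when it sticks out).
- staple_eye (a point): Centre of the upper mouth of the square eye in the brass staple on the chest's front; 90 above the table, 27.5 in front of the front face; axes as the chest's. Eye 18 by 18, vertical, 12 deep, open through, nothing below it. The staple is 34 wide and reaches 17 further forward than this point; the closed strap's outer face is 18 behind it.
- pin: Loose retaining pin, 126 long, 0.1 kg. Origin: centre of the flange's underside; z along the axis from shank tip to grip. Shank: steel, 12 across, 62 long, its last 12 tapered to 4. Flange: steel disc, 32 across, 4 thick. At the start the shank is in the rest, the pin's y is level along the rest's y, and it leans about 35 degrees from vertical, grip towards the rest's front (-x).
- pin_grip (a point): Centre of the pin's square red plastic grip, on its axis, 34 above the flange's underside; axes as the pin's. The grip is 24 by 24, sides along the pin's x and y, 60 long, from the flange to the pin's top.
- rest: Fixed slanted wooden pin rest; origin at the centre of its foot, z up, front = -x, roughly facing the robot. Foot 130 by 90 (reaching 55 in front of the origin and 75 behind), 12 thick; on it a square sleeve, 50 by 50 outside and 60 long, leaning 35 degrees from vertical, its upper end towards -x.
- rest_mouth (a point): Centre of the sleeve's upper mouth, 85 above the table, fixed; axes as the rest's. The hole is square, 16 by 16, open at both ends, and runs along (-0.574, 0, 0.819) of the rest's frame (outward): the pin is drawn out along that line, 65 to clear its tip.
- bowl: bystander: white ceramic bowl, 76 across, 36 high, standing on the rear half of the chest lid; origin under its centre
- chutney: bystander: amber jar, 62 across, 85 high, standing behind the pin rest; origin under its centre
- spoon: bystander: steel spoon with a wooden handle, 190 long, lying in the front middle of the table
- sauce: bystander: yellow sauce bottle, 54 across, 160 high, at the back middle; origin under its centre
- tub: bystander: orange open tub, 92 across, 50 high, on the left; origin under its centre
- honey: bystander: honey jar, 68 across, 90 high, on the right; origin under its centre
Mind the look-alikes: they are no part of the job. There is more than one size of the pin; the one meant has the size given above.

How it is judged (in metres and radians):
On the way, in this order (a step that is already met when the one before it is completed fails the run):
1. the hasp is swung down flat over the staple (within 0.12 rad), with the pin not yet in the eye (value of joint hasp below 0.12 rad and distance between pin and staple_eye above 0.05 m), for 0.2 s.
2. with the hasp shut, the pin is lowered through the eye (value of joint hasp below 0.2 rad and horizontal distance between pin and staple_eye below 0.012 m and z of pin in the frame of staple_eye below 0.02 m and angle between pin's own z axis and vertical below 0.4 rad), for 0.1 s.
At the end, for the whole second after the job is handed in: The hasp is down over the staple (within 0.2 rad), the pin stands through the eye, grip up, within 0.25 rad of upright, its flange sitting on the staple (within 4 mm in height, 7 mm sideways), let go and at rest (value of joint hasp below 0.2 rad and horizontal distance between pin and staple_eye below 0.007 m and z of pin in the frame of staple_eye between -0.004 and 0.004 m and angle between pin's own z axis and vertical below 0.25 rad and linear speed of pin below 0.02 m/s); the robot touches nothing.
It fails at once if a bystander is moved by more than 30 mm (distance of any of bowl, chutney, spoon, sauce, tub, honey from where it was at the start of the episode above 0.03 m).
It also fails if it takes over 67 s, if anything falls off the work surface, if the arm or the gripper's body presses on something with over 40 N, if the wrist force passes 120 N, or if a joint passes its speed limit or range.

## Robot

A 6-joint arm with a two-finger parallel gripper is mounted at the origin on the work surface. World frame = base frame: x ahead of the robot, y to its left, z up, the work surface at z = 0. Lengths are in mm, angles in rad, forces in N, time in s.
With the tool pointing down it reaches from about 300 to 775 mm from the base axis. Payload 14.6 kg.
Tool frame: the origin (TCP) lies on the centre line of the jaws, within the pads' length; the fingertips stand 19 mm ahead of it and the grasp point (between the pads) is the TCP (bot.tip_reach is the distance from the TCP to the fingertips, in mm); y points along the fingers, x is the direction in which the jaws open and shut, and the axes are right-handed (so a half turn about y gives the same grasp; the last joint's range is limited). The gripper opens to 85 mm and grips with 20 to 120 N. Pads are 22 mm wide; open, the fingers measure 114 mm over their backs; the gripper's body (76 mm by 85 mm) begins 54 mm behind the grasp point. The pads swing forward as they close: fully open they stand 13 mm farther back than shut.
Start: joints at [1.208, 0.3, 1.521, -0, 1.321, -0.067], TCP at [160.325, 526.104, 250.281] pointing down, gripper open.
Joint ranges: [-3.03, 3.03], [-0.79, 2.21], [0.23, 2.52], [-1.04, 4.18], [0, 3.07], [-2.55, 2.55]. Speed limits (rad/s): [2.22, 2.22, 2.57, 3.14, 3.14, 3.14].

## Interface

Orientations are given as a unit quaternion [w, x, y, z].
In Python, from rig import bot gives the robot as it stands. Calls block until the motion is done:
- bot.move_to(position, orientation): joint-space move of the TCP to a pose.
- bot.servo_line(position, attitude=None, speed=150, until_force=None): straight line of the TCP; attitude=None keeps the orientation; speed is the mean speed in mm/s. With until_force (N) it stops when the force on the tool has changed by that much, and returns True; else False.
- bot.move_joints(angles): joint-space move.
- bot.move_gripper(opening, grip_force=None): finger opening in mm; grip_force is the grip in N (None keeps the last); returns when the fingers have stopped.
- bot.dwell(seconds).
- bot.ik(position, orientation): joint angles nearest the present ones, or None.
- bot.read_state(): the state.
- bot.read_camera(name): name is "side" or "top"; returns a dict with "image" (420x560x3 uint8, blue, green, red), "depth" (420x560 float32, mm along the optical axis (not along the pixel's ray), 0 where there is no reading), "fovy" (degrees; the focal length in pixels is half the picture's height over the tangent of half this angle, whatever the lens; pixels are square), "cx", "cy" (the principal point, pixels), "eye" and "attitude" of the camera in the world. Camera axes: x right, y down, z forward; pixel columns grow to the right and rows downward; lengths in mm; the calibration is good to about 2 mm. A picture is of the moment at which its call begins.
A pose or a line that the arm cannot do raises bot.MotionError and nothing moves.
- bot.finish_job(): hands the job in, once; it reports no verdict.
The state is a dict: "clock": time; "joint_positions": joint angles; "qvel": joint speeds; "effort": joint torques, N m; "ee_pos": TCP position; "tool_rot": TCP orientation; "ft_force": force on the tool from outside, world axes, zero at the start; "moment": the same for the moment, N m; "grip_width": finger opening in mm.
Only numpy, scipy, OpenCV 4.12 (cv2) and the standard library are available. Lean on these libraries where they do the work, as an engineer would, in place of code of your own. Each camera call takes 0.05 s, during which the arm holds its last target.

## Working session

There is one attempt and no reset: what is moved stays moved. The work goes in short steps, each a Python script; the robot and the scene stay as the last script left them, time stands still between calls to the robot, and variables do not carry over. Pictures are saved under pics/ and viewed, and the job is handed in when it is done.

```bash
ls; mkdir -p pics; cat > h.py <<'E'
import numpy as np, cv2
from rig import bot
from scipy.spatial.transform import Rotation as R
def Rq(q): return R.from_quat([q[1],q[2],q[3],q[0]]).as_matrix()
def qR(M):
    q=R.from_matrix(M).as_quat(); return [float(q[3]),float(q[0]),float(q[1]),float(q[2])]
def cam(n):
    c=bot.read_camera(n); c['f']=c['image'].shape[0]/2/np.tan(np.radians(c['fovy'])/2); c['R']=Rq(c['attitude']); c['eye']=np.array(c['eye']); return c
def cloud(c):
    h,w=c['depth'].shape; u,v=np.meshgrid(np.arange(w),np.arange(h)); d=c['depth']
    P=np.stack([(u-c['cx'])/c['f']*d,(v-c['cy'])/c['f']*d,d],-1)@c['R'].T+c['eye']
    P[d<=0]=np.nan; return P
def ray(c,u,v): return c['R']@np.array([(u-c['cx'])/c['f'],(v-c['cy'])/c['f'],1.])
def onplane(c,u,v,z):
    r=ray(c,u,v); return c['eye']+r*(z-c['eye'][2])/r[2]
def proj(c,p):
    q=c['R'].T@(np.array(p)-c['eye']); return q[0]/q[2]*c['f']+c['cx'],q[1]/q[2]*c['f']+c['cy']
E
python3 - <<'E'
from h import *
for n in ('side','top'):
    c=cam(n); cv2.imwrite(f'pics/{n}0.png',c['image']); np.savez(f'{n}0.npz',**c)
    print(n,c['fovy'],c['cx'],c['cy'],c['eye'],c['R'].round(3).tolist(),(c['depth']>0).mean())
s=bot.read_state(); print(s, bot.tip_reach)
E
```

```text
pics
side 44.79065410333652 285.9175496663386 213.8460146803976 [  395.81404524 -1588.4938087    980.24292899] [[0.996, -0.039, 0.077], [-0.087, -0.489, 0.868], [0.004, -0.871, -0.491]] 0.992125850340136
top 46.82927493725041 285.46934420512537 209.38353446947715 [ 377.45136799  -19.05122799 1611.26618532] [[0.014, -0.993, 0.118], [-1.0, -0.016, -0.016], [0.018, -0.117, -0.993]] 0.9963052721088436
{'clock': 0.1, 'joint_positions': array([ 1.20840022e+00,  3.00435041e-01,  1.52153703e+00, -1.40266785e-05,
        1.32069301e+00, -6.66420415e-02]), 'qvel': array([ 0.00101432, -0.00064297, -0.00397819, -0.00048773, -0.00101884,
       -0.00084567]), 'effort': array([ 9.13045951e-04, -5.44374847e+01, -3.62375879e+01, -1.04323522e-04,
        3.13650271e-03,  1.68855956e-05]), 'ee_pos': array([160.26249022, 525.92977803, 249.7597172 ]), 'tool_rot': array([-0.56800264,  0.5684205 ,  0.4205582 , -0.42119108]), 'ft_force': array([-0.28140062,  0.46782975, -0.48656012]), 'moment': array([ 0.00927081, -0.00632054, -0.05690207]), 'grip_width': 85.26866980542013} 19.0
```

View pics/side0.png

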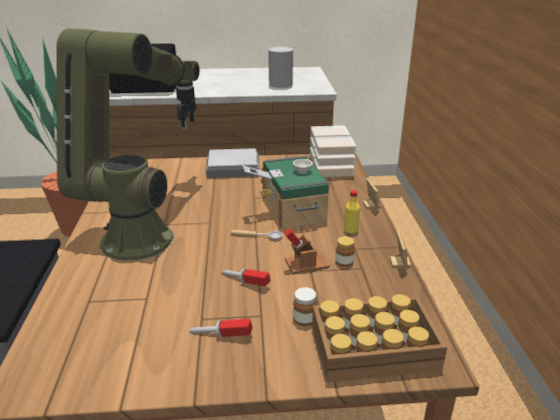

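View pics/top0.png

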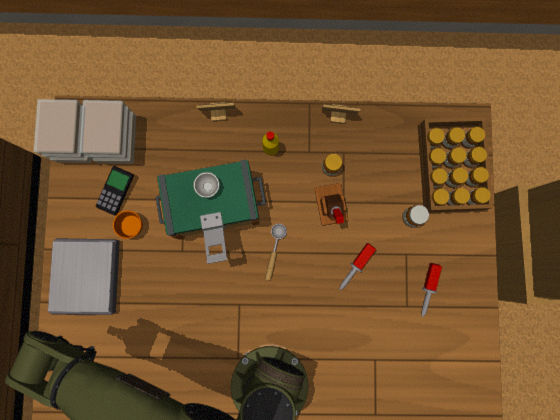

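The top view shows the chest with a green lid at (208,198) and the hasp sticking out at (214,240). The red-gripped candidates are: one in the slanted rest at (337,212), and two lying loose at (358,266) and (431,288). I'll check their sizes with a crop.

```bash
cat > m1.py <<'E'
from h import *
def ld(n):
    return {k:(v.item() if v.shape==() else v) for k,v in np.load(n,allow_pickle=True).items()}
if __name__=='__main__':
    t=ld('top0.npz'); s=ld('side0.npz')
    for n,c in (('top',t),('side',s)):
        hsv=cv2.cvtColor(c['image'],cv2.COLOR_BGR2HSV); P=cloud(c)
        red=cv2.inRange(hsv,(0,190,90),(4,255,255))|cv2.inRange(hsv,(174,190,90),(180,255,255))
        N,L,S,C=cv2.connectedComponentsWithStats(red)
        for i in range(1,N):
            if S[i,4]<25: continue
            p=P[L==i]; p=p[~np.isnan(p[:,0])]
            e=np.linalg.svd(p-p.mean(0),full_matrices=False)
            ext=[np.ptp((p-p.mean(0))@a) for a in e[2]]
            print(n,'red',S[i],C[i].round(1),p.mean(0).round(1),np.round(ext),e[2][0].round(2),p.min(0).round(),p.max(0).round())
        g=cv2.inRange(hsv,(70,100,30),(90,255,255))
        N,L,S,C=cv2.connectedComponentsWithStats(g)
        i=1+np.argmax(S[1:,4]); p=P[L==i]; p=p[(~np.isnan(p[:,0]))]
        print('green',S[i],np.percentile(p[:,2],[2,10,50,90,98]))
        p=p[abs(p[:,2]-np.median(p[:,2]))<8]
        r=cv2.minAreaRect(p[:,:2].astype(np.float32)); print(r)
    im=t['image'][150:300,150:400]; cv2.imwrite('pics/topc.png',cv2.resize(im,None,fx=3,fy=3,interpolation=cv2.INTER_CUBIC))
    im=s['image'][140:290,220:380]; cv2.imwrite('pics/sidec.png',cv2.resize(im,None,fx=4,fy=4,interpolation=cv2.INTER_CUBIC))
E
python3 m1.py
```

```text
top red [267 132   7   8  44] [270.  135.1] [777.7   7.8 160.7] [22. 19. 16.] [-0.94 -0.25  0.22] [767.  -1. 150.] [789.  17. 169.]
top red [333 209  11  14 104] [338.2 215.6] [ 536.5 -206.1  128.6] [61. 26. 23.] [-0.71 -0.14  0.69] [ 516. -220.   95.] [ 561. -192.  147.]
top red [353 244  22  25 261] [364.  256.1] [ 415.1 -299.6   48.1] [81. 33. 22.] [-0.8   0.56 -0.19] [ 377. -332.   32.] [ 454. -265.   63.]
top red [426 264  16  27 252] [433.4 276.8] [ 352.1 -522.8   48.7] [81. 32. 24.] [-0.96  0.21 -0.18] [ 310. -546.   35.] [ 393. -500.   61.]
green [ 165  162   85   71 3627] [154.12327817 156.57723759 160.67489078 164.71321097 166.97764731]
((583.59521484375, 194.12069702148438), (178.71710205078125, 231.3160858154297), 11.549137115478516)
green [16 67  2  2  2] [271.83389858 274.12383228 285.5735008  297.02316932 299.31310303]
((0.0, 0.0), (0.0, 0.0), 0.0)
```

View pics/topc.png

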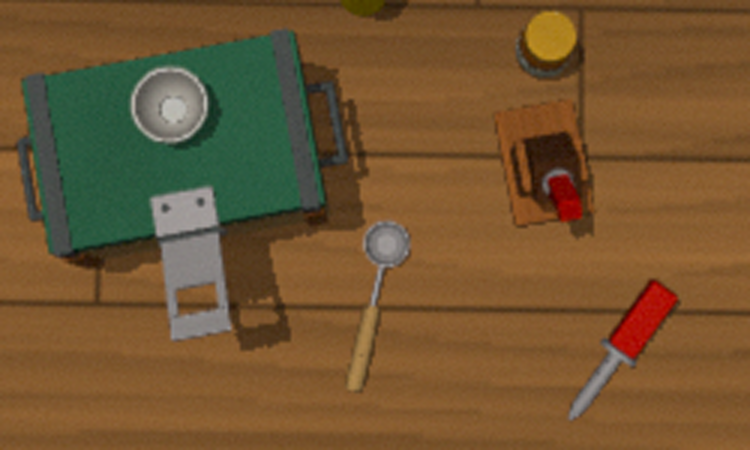

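View pics/sidec.png

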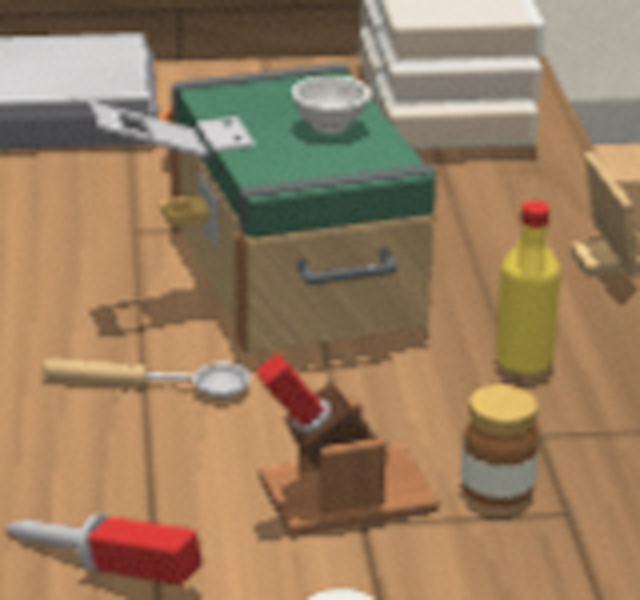

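The pin in the rest, at top (338,216), has a grip about 61×25 mm, which matches the 60×24 given. The loose ones at (364,256) and (433,277) measure about 81×33 mm, so they are the oversized look-alikes. The enlarged crop shows the one in the rest leaning towards the robot, as described. Next I'll locate the chest, hasp, staple, rest and pin.

```bash
cat > m2.py <<'E'
from h import *
from m1 import ld
t=ld('top0.npz'); s=ld('side0.npz')
# lid outline from height mask
P=cloud(t); 
m=((P[...,2]>140)&(P[...,2]<172)); m[:150]=0; m[250:]=0; m[:,:150]=0; m[:,265:]=0
m=cv2.morphologyEx(m.astype(np.uint8),cv2.MORPH_CLOSE,np.ones((7,7)))
N,L,S,C=cv2.connectedComponentsWithStats(m); i=1+np.argmax(S[1:,4]); print(S[i])
cs,_=cv2.findContours((L==i).astype(np.uint8),cv2.RETR_EXTERNAL,cv2.CHAIN_APPROX_NONE)
c=max(cs,key=len)[:,0]
W=np.array([onplane(t,u,v,160)[:2] for u,v in c])
# yaw guess
for it in range(1):
    a=np.radians(11.0)
    ctr=np.array([583,190.])
    for k in range(5):
        ex=np.array([np.cos(a),np.sin(a)]); ey=np.array([-ex[1],ex[0]])
        l=(W-ctr)@np.stack([ex,ey],1)
        fits={}
        for nm,sel,ax in (('back',(l[:,0]>78)&(abs(l[:,1])<115),0),('left',(l[:,1]>125)&(abs(l[:,0])<70),1),('right',(l[:,1]<-125)&(abs(l[:,0])<70),1),('front',(l[:,0]<-75)&(l[:,0]>-110)&(abs(l[:,1])>50)&(abs(l[:,1])<115),0)):
            pts=W[sel].astype(np.float32)
            if len(pts)<5: print(nm,len(pts)); continue
            vx,vy,x0,y0=cv2.fitLine(pts,cv2.DIST_HUBER,0,.01,.01).ravel()
            ang=np.degrees(np.arctan2(vy,vx)); ang=(ang-(90 if ax==0 else 0)+90)%180-90
            fits[nm]=(np.median(l[sel][:,ax]),ang,len(pts))
        a=np.radians(np.mean([f[1] for f in fits.values()]))
        cx=(fits['back'][0]+fits['front'][0])/2; cy=(fits['left'][0]+fits['right'][0])/2
        ctr=ctr+cx*ex+cy*ey
    print({k:np.round(v,2) for k,v in fits.items()},'yaw',np.degrees(a),'ctr',ctr)
# hand corners
for u,v in [(22,80),(295,30),(325,205),(52,255)]: print(onplane(t,150+(u-1)/3,150+(v-1)/3,160).round(1))
hx=lambda x,y,z: np.array([*(ctr+x*ex+y*ey),z])
for nm,p in (('hinge',hx(-97,0,154)),('eye',hx(-117.5,0,90))): print(nm,p.round(1),'top',np.round(proj(t,p),1),'side',np.round(proj(s,p),1))
# brass in side
for n,c in (('side',s),):
    hsv=cv2.cvtColor(c['image'],cv2.COLOR_BGR2HSV); 
    print(hsv[185:200,256:276][::3,::3].tolist())
# hasp points: steel beyond front
l=(P[...,:2]-ctr)@np.stack([ex,ey],1)
sel=(l[...,0]<-105)&(l[...,0]>-230)&(abs(l[...,1])<60)&(P[...,2]>100)
x=-97-l[...,0][sel]; z=P[...,2][sel]-154
print(sel.sum(),'y',np.percentile(l[...,1][sel],[5,50,95]),'x max',np.percentile(x,[50,95,100]))
k=np.polyfit(x,z,1); print('slope',k,'theta',np.pi/2+np.arctan(k[0]))
E
python3 m2.py
```

```text
[ 157  160  102   84 5894]
{'back': array([89.44, 11.26, 75.  ]), 'left': array([138.55,  11.53,  46.  ]), 'right': array([-138.55,   11.32,   45.  ]), 'front': array([-89.44,  11.47,  43.  ])} yaw 11.393979 ctr [582.97848626 193.33241891]
[643.5 347.  160. ]
[699.8  73.4 160. ]
[521.8  39.3 160. ]
[467.5 309.4 160. ]
hinge [487.9 174.2 154. ] top [212.9 228.7] side [269.1 175.6]
eye [467.8 170.1  90. ] top [216.7 236.7] side [264.1 191.2]
[[[15, 116, 197], [14, 116, 194], [14, 118, 153], [15, 98, 101], [17, 96, 106], [16, 33, 116], [49, 59, 74]], [[14, 116, 196], [14, 116, 193], [14, 118, 156], [16, 104, 103], [18, 98, 104], [160, 8, 95], [19, 79, 120]], [[15, 119, 197], [15, 120, 181], [19, 129, 136], [19, 128, 118], [20, 128, 145], [19, 99, 131], [17, 51, 104]], [[15, 114, 192], [14, 118, 186], [19, 135, 121], [20, 131, 119], [21, 131, 111], [20, 132, 110], [17, 53, 102]], [[15, 118, 169], [15, 114, 165], [16, 114, 130], [16, 109, 105], [18, 93, 112], [17, 36, 99], [17, 53, 102]]]
495 y [-26.97727495  -0.19680301  26.58986124] x max [ 46.96699507  97.20595602 100.55220565]
slope [0.41357399 4.28536342] theta 1.9629493757760066
```

Chest fit: centre (583, 193.3), yaw 11.4°, size matches, and the hasp is at about 1.96 rad. Next, the rest and pin.

```bash
cat > m3.py <<'E'
from h import *
from m1 import ld
t=ld('top0.npz'); s=ld('side0.npz')
def redmask(c,box):
    hsv=cv2.cvtColor(c['image'],cv2.COLOR_BGR2HSV)
    r=cv2.inRange(hsv,(0,170,60),(5,255,255))|cv2.inRange(hsv,(172,170,60),(180,255,255))
    m=np.zeros_like(r); x0,y0,x1,y1=box; m[y0:y1,x0:x1]=r[y0:y1,x0:x1]; return m
mt=redmask(t,(325,200,350,230)); ms=redmask(s,(280,222,308,252))
for c,m in ((t,mt),(s,ms)):
    r=cv2.minAreaRect(np.argwhere(m>0)[:,::-1].astype(np.float32)); print(r,(m>0).sum())
# foot outline in top: brown saturated vs table
im=cv2.resize(t['image'][170:235,305:360],None,fx=10,fy=9.2,interpolation=cv2.INTER_CUBIC); cv2.imwrite('pics/restt.png',im)
im=cv2.resize(s['image'][220:275,275:335],None,fx=10,fy=10,interpolation=cv2.INTER_CUBIC); cv2.imwrite('pics/rests.png',im)
E
python3 m3.py
```

```text
((337.64996337890625, 215.45001220703125), (15.17893123626709, 9.17060375213623), 71.56504821777344) 119
((291.89654541015625, 236.75863647460938), (17.771732330322266, 6.643639087677002), 48.366458892822266) 113
```

View pics/restt.png

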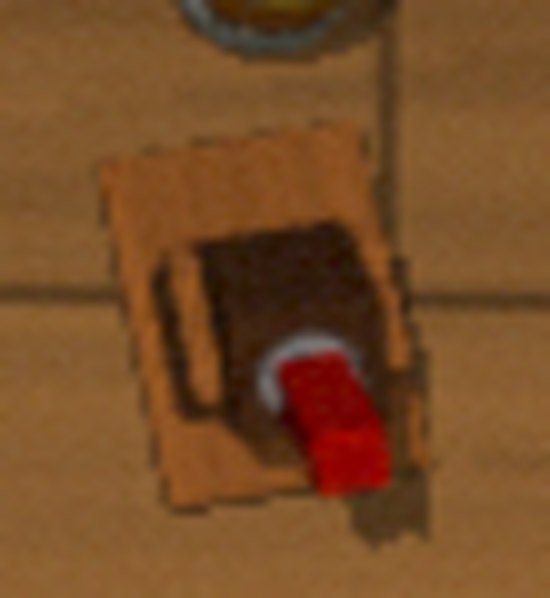

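View pics/rests.png

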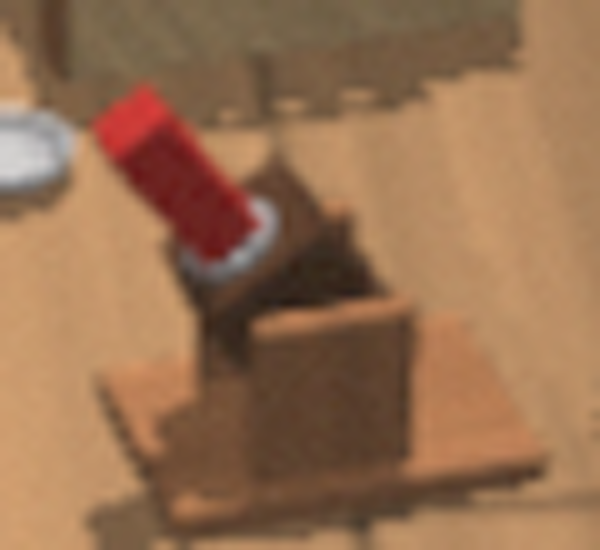

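```bash
cat > m4.py <<'E'
from h import *
from m1 import ld
t=ld('top0.npz'); s=ld('side0.npz')
T=lambda u,v:(305+u/10-.45,170+v/9.2-.45)
Sd=lambda u,v:(275+u/10-.45,220+v/10-.45)
bl,br,fl=[onplane(t,*T(*p),12)[:2] for p in ((100,165),(362,125),(165,505))]
sbr,sfr,sfl=[onplane(s,*Sd(*p),12)[:2] for p in ((545,462),(180,520),(98,375))]
print('top',bl,br,fl,np.linalg.norm(bl-br),np.linalg.norm(bl-fl)); print('side',sbr,sfr,sfl,np.linalg.norm(sbr-sfr),np.linalg.norm(sfl-sfr))
yaws=[np.degrees(np.arctan2(*((a-b)[::-1]))) for a,b in ((bl,fl),(sbr,sfr))]+[np.degrees(np.arctan2(*((a-b)[::-1])))-90 for a,b in ((bl,br),(sfl,sfr))]
print('yaws',yaws)
yaw=np.radians(np.average(yaws,weights=[1.5,1.5,1,1])); ex=np.array([np.cos(yaw),np.sin(yaw)]); ey=np.array([-ex[1],ex[0]])
# rest origin from corners
o=[]
for p,(x,y) in ((bl,(75,45)),(br,(75,-45)),(fl,(-55,45)),(sbr,(75,-45)),(sfr,(-55,-45)),(sfl,(-55,45))): o.append(p-x*ex-y*ey)
print(np.round(o,1)); o=np.mean(o,0); print('rest',o,np.degrees(yaw))
def tri(a,b):
    A=ray(t,*a);B=ray(s,*b);A/=np.linalg.norm(A);B/=np.linalg.norm(B)
    M=np.stack([A,-B],1); k=np.linalg.lstsq(M,s['eye']-t['eye'],rcond=None)[0]
    p=t['eye']+k[0]*A;q=s['eye']+k[1]*B; return (p+q)/2,np.linalg.norm(p-q)
top=tri(T(355,460),Sd(133,125)); print('grip top',top)
fl_=tri(T(310,375),Sd(228,240)); print('flange',fl_)
d=np.array([*(-.574*ex),.819])
l=top[0][:2]-o; print('rest frame top',l@ex,l@ey,top[0][2],'pin origin by top',(top[0]-64*d).round(1))
# sleeve geometry unknown x: 
p=top[0]-64*d; l=p[:2]-o; print('pin in rest',l@ex,l@ey,p[2])
E
python3 m4.py
```

```text
top [ 642.02088513 -141.47891875] [ 658.27356463 -229.23335019] [ 518.41782612 -163.92898618] 89.24679169573791 125.62532277466478
side [ 659.59011337 -233.03418524] [ 537.06248509 -255.47870251] [ 517.65719508 -170.84510682] 124.56635198718153 86.82978060047901
yaws [np.float64(10.294428787014438), np.float64(10.380315531324213), np.float64(10.4926504412947), np.float64(12.913899099443114)]
[[ 576.9 -199.8]
 [ 576.1 -199.2]
 [ 580.9 -197.7]
 [ 577.4 -203. ]
 [ 582.6 -200.9]
 [ 580.2 -204.7]]
rest [ 579.01688798 -200.88804143] 10.883733203649157
grip top (array([ 524.34822793, -211.09149358,  134.62829938]), np.float64(1.5462888783825903))
flange (array([ 557.42867212, -203.1924589 ,   84.62822031]), np.float64(0.670790930469981))
rest frame top -55.61188145436138 0.30243703867384836 134.62829938296233 pin origin by top [ 560.4 -204.2   82.2]
pin in rest -18.875881454361416 0.30243703867384697 82.21229938296233
```

Rest yaw is about 10.6°, and the pin's flange origin is near (559, -204, 84). Now plan the hasp sweep.

```bash
cat >> h.py <<'E'
CY=np.radians(11.4); CC=np.array([583.,193.3])
CX=np.array([np.cos(CY),np.sin(CY),0]); CYv=np.array([-CX[1],CX[0],0]); Z=np.array([0,0,1.])
def chest(x,y,z): return np.array([CC[0],CC[1],0])+x*CX+y*CYv+z*Z
def att(xdir,tdir,flip=1):
    y=tdir/np.linalg.norm(tdir); x=xdir*flip; x=x-(x@y)*y; x/=np.linalg.norm(x); return np.stack([x,y,np.cross(x,y)],1)
E
cat > hp.py <<'E'
from h import *
def pose(th,r,phi,flip,gap=0):
    d=-np.sin(th)*CX-np.cos(th)*Z; n=-np.cos(th)*CX+np.sin(th)*Z
    c=chest(-97,0,154)+r*d+(2.5+gap)*n      # contact point on outer face
    a=np.sin(phi)*CX-np.cos(phi)*Z; b=np.cos(phi)*CX+np.sin(phi)*Z
    # leading tip corner: the corner furthest along -n
    sgn=1 if (b@-n)>0 else -1
    if abs(b@n)<0.15: sgn=0
    tip=c-sgn*11*b
    return (tip-19*a),qR(att(CYv,a,flip))
E
python3 - <<'E'
from hp import *
print(Rq(bot.read_state()['tool_rot']).round(2).tolist())
for flip in (1,-1):
  for phi in (0.3,.6,.9):
    for th in (1.9,1.2,.6,0):
        p,q=pose(th,42,phi,flip); j=bot.ik(p,q); print(flip,phi,th,p.round(),None if j is None else np.round(j,2))
E
```

```text
[[0.29, -0.0, -0.96], [0.96, -0.0, 0.29], [-0.0, -1.0, 0.0]]
1 0.3 1.9 [455. 167. 191.] [ 0.29  0.08  1.95 -0.04  0.81 -1.46]
1 0.3 1.2 [443. 165. 159.] [ 0.29  0.11  2.01 -0.04  0.72 -1.45]
1 0.3 0.6 [447. 166. 136.] [ 0.29  0.15  2.02 -0.04  0.67 -1.45]
1 0.3 0 [470. 170. 127.] [ 0.29  0.22  1.97 -0.04  0.65 -1.45]
1 0.6 1.9 [448. 166. 192.] [ 0.31 -0.03  2.14 -0.15  0.43 -1.35]
1 0.6 1.2 [447. 166. 163.] [ 0.31  0.03  2.17 -0.18  0.35 -1.31]
1 0.6 0.6 [443. 165. 130.] [ 0.31  0.09  2.21 -0.25  0.26 -1.24]
1 0.6 0 [466. 170. 121.] [ 0.3   0.16  2.16 -0.25  0.24 -1.25]
1 0.9 1.9 [442. 165. 190.] None
1 0.9 1.2 [441. 165. 162.] [0.33 0.01 2.34 3.91 0.14 0.88]
1 0.9 0.6 [448. 166. 133.] [0.32 0.11 2.34 3.6  0.22 1.2 ]
1 0.9 0 [464. 169. 115.] [0.32 0.19 2.3  3.5  0.27 1.3 ]
-1 0.3 1.9 [455. 167. 191.] [ 0.29  0.08  1.95 -0.04  0.81  1.68]
-1 0.3 1.2 [443. 165. 159.] [ 0.29  0.11  2.01 -0.04  0.72  1.69]
-1 0.3 0.6 [447. 166. 136.] [ 0.29  0.15  2.02 -0.04  0.67  1.69]
-1 0.3 0 [470. 170. 127.] [ 0.29  0.22  1.97 -0.04  0.65  1.69]
-1 0.6 1.9 [448. 166. 192.] [ 0.31 -0.03  2.14 -0.15  0.43  1.79]
-1 0.6 1.2 [447. 166. 163.] [ 0.31  0.03  2.17 -0.18  0.35  1.83]
-1 0.6 0.6 [443. 165. 130.] [ 0.31  0.09  2.21 -0.25  0.26  1.9 ]
-1 0.6 0 [466. 170. 121.] [ 0.3   0.16  2.16 -0.25  0.24  1.9 ]
-1 0.9 1.9 [442. 165. 190.] None
-1 0.9 1.2 [441. 165. 162.] [ 0.33  0.01  2.34  3.91  0.14 -2.26]
-1 0.9 0.6 [448. 166. 133.] [ 0.32  0.11  2.34  3.6   0.22 -1.94]
-1 0.9 0 [464. 169. 115.] [ 0.32  0.19  2.3   3.5   0.27 -1.85]
```

```bash
cat > a1.py <<'E'
from hp import *
bot.move_gripper(0,40)
p,q=pose(1.96,42,0.5,1,gap=45)
bot.move_to(p,q)
f0=np.array(bot.read_state()['ft_force']); fm=0
for th in list(np.arange(1.9,0.05,-0.17))+[0.05]:
    p,q=pose(th,42,0.5,1,gap=-1)
    bot.servo_line(p,q,speed=90)
    st=bot.read_state(); print(round(th,2),(np.array(st['ft_force'])-f0).round(1),np.round(st['ee_pos']-p,1))
hit=bot.servo_line(np.array(st['ee_pos'])+14*CX,None,speed=25,until_force=14)
st=bot.read_state(); print(hit,st['ee_pos'],pose(0,42,.5,1)[0],(np.array(st['ft_force'])-f0).round(1),st['clock'])
c=cam('side'); cv2.imwrite('pics/side1.png',c['image']); cv2.imwrite('pics/side1c.png',cv2.resize(c['image'][90:250,180:360],None,fx=4,fy=3.75,interpolation=cv2.INTER_CUBIC))
E
python3 a1.py
```

```text
1.9 [ 0.4 -0.1 -0.6] [0.2 0.2 0.4]
1.73 [-0.9 -1.4 -0.5] [ 0.  -0.   0.1]
1.56 [ 0.6 -1.  -0. ] [-0.1 -0.  -0.1]
1.39 [-0.3  0.2 -0.5] [-0.1 -0.  -0.1]
1.22 [ 0.7 -0.4 -0.2] [-0.2 -0.  -0.1]
1.05 [-1.1 -0.9 -0.3] [ 0.1 -0.  -0.1]
0.88 [-0.4 -1.  -0.7] [-0.2 -0.1 -0.1]
0.71 [-0.5 -0.5 -0.1] [0.2 0.  0. ]
0.54 [-0.9 -0.3 -0. ] [ 0.1  0.  -0. ]
0.37 [-0.3 -0.1 -0.6] [0.1 0.  0. ]
0.2 [-0.7 -0.5 -0.6] [0.1 0.  0.1]
0.05 [ 0.7  0.4 -0.3] [0.3 0.1 0.1]
True [470.81555097 170.60695939 122.40285615] [467.07068667 169.92455009 123.40038775] [-4.8 -2.   3.2] 6.4917
```

View pics/side1c.png

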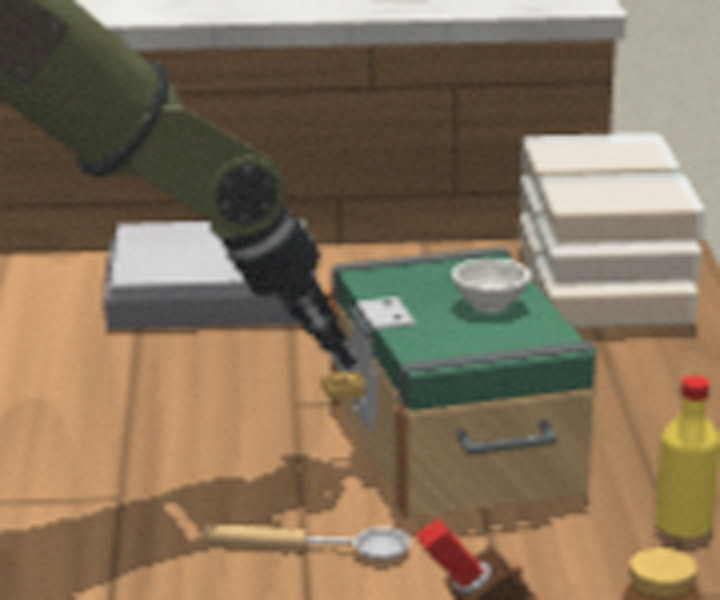

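The side view shows the hasp hanging down, with the staple through its slot at crop (345,385) and the finger at (345,355). I'll press a little harder, back off and check.

```bash
cat > a2.py <<'E'
from hp import *
s0=bot.read_state(); 
hit=bot.servo_line(np.array(s0['ee_pos'])+8*CX,None,speed=20,until_force=15)
st=bot.read_state(); print(hit,st['ee_pos']-s0['ee_pos'],st['ft_force'])
bot.servo_line(np.array(st['ee_pos'])-60*CX+60*Z,None,speed=150)
bot.move_gripper(85)
bot.servo_line(np.array([400,-60,300.]),None,speed=300)
for n in ('side','top'):
    c=cam(n); np.savez(f'{n}2.npz',**c)
    if n=='side': cv2.imwrite('pics/side2c.png',cv2.resize(c['image'][150:230,230:330],None,fx=7,fy=7,interpolation=cv2.INTER_CUBIC))
    else: cv2.imwrite('pics/top2c.png',cv2.resize(c['image'][200:260,180:250],None,fx=9,fy=9,interpolation=cv2.INTER_CUBIC))
print(bot.read_state()['clock'])
E
python3 a2.py
```

```text
True [-0.00768894 -0.04547511 -0.78075624] [-4.16347466 -0.93814226  2.63714617]
9.3667
```

View pics/side2c.png

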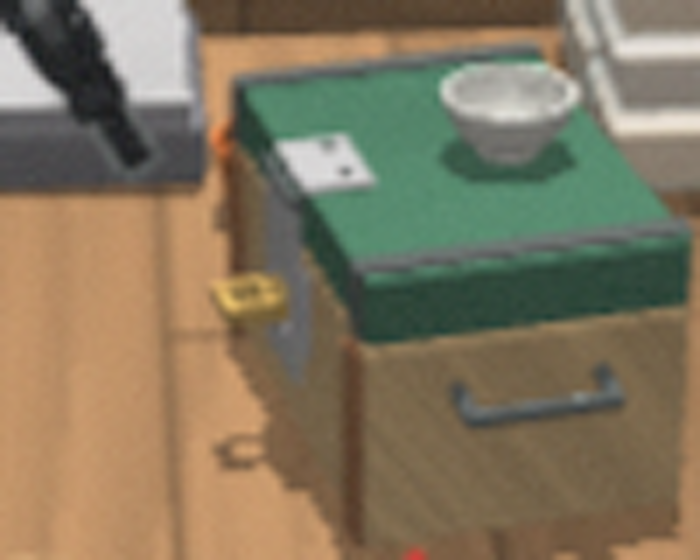

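View pics/top2c.png

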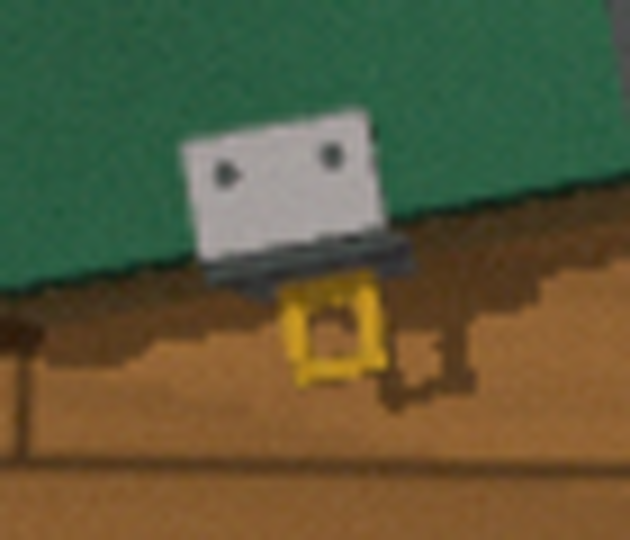

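The hasp is flat, with the staple and its eye clear of it: eye at top px (216.4,236.5), against (216.7,236.7) predicted. I'll check the strap angle and refine the eye position.

```bash
cat > m5.py <<'E'
from h import *
from m1 import ld
t=ld('top2.npz'); s=ld('side2.npz')
for n,c,box in (('top',t,(205,225,230,250)),('side',s,(255,183,277,200))):
    hsv=cv2.cvtColor(c['image'],cv2.COLOR_BGR2HSV); x0,y0,x1,y1=box
    m=cv2.inRange(hsv,(19,150,100),(32,255,255))[y0:y1,x0:x1]
    pts=np.argwhere(m>0)[:,::-1]; ctr=cv2.minAreaRect(pts.astype(np.float32))
    print(n,len(pts),ctr)
for n,c,(u,v) in (('top',t,(216.4,236.5)),('side',s,(265.3,191.6))):
    p=onplane(c,u,v,90); l=p[:2]-CC; print(n,p.round(1),'chest',(l@CX[:2]).round(1),(l@CYv[:2]).round(1))
P=cloud(s); l=(P[...,:2]-CC)
x=l@CX[:2]; y=l@CYv[:2]; z=P[...,2]
sel=(x<-90)&(x>-118)&(abs(y)<30)&(z>40)&(z<150)&~((z>75)&(z<95))
hs=cv2.cvtColor(s['image'],cv2.COLOR_BGR2HSV); sel&=(hs[...,1]<60)
print(sel.sum()); k=np.polyfit(z[sel],x[sel],1); print('slope(rad)',k[0])
for a in range(40,150,15):
    q=sel&(z>=a)&(z<a+15); print(a,q.sum(),np.median(x[q]).round(1) if q.sum() else '')
E
python3 m5.py
```

```text
top 95 ((11.538461685180664, 11.19230842590332), (11.178619384765625, 11.178619384765625), 78.69007110595703)
side 0 ((0.0, 0.0), (0.0, 0.0), 0.0)
top [468.5 171.   90. ] chest -116.7 0.8
side [472.1 166.5  90. ] chest -114.0 -4.4
82
slope(rad) 0.0020922107502349403
40 9 -97.2
55 11 -96.7
70 2 -97.4
85 5 -95.0
100 15 -97.4
115 16 -96.8
130 17 -96.4
145 7 -97.7
```

The strap is vertical (slope 0.002 rad), so the hasp is shut. Next, plan the pin grasp.

```bash
cat > gp.py <<'E'
from h import *
RY=np.radians(10.6); RX=np.array([np.cos(RY),np.sin(RY),0]); RYv=np.array([-RX[1],RX[0],0])
A=np.radians(35); D=-np.sin(A)*RX+np.cos(A)*Z
PO=np.array([559.,-204.3,84.]); DEL=np.radians(8); GR=36.
def gpose(back=0,up=0,flip=1):
    ph=A+DEL; a=np.sin(ph)*RX-np.cos(ph)*Z
    return PO+(GR+up)*D-back*a, qR(att(RYv,a,flip))
def ipose(eye,h,flip=1,tilt=0):   # pin origin at eye + h
    a=np.sin(DEL)*CX-np.cos(DEL)*Z
    return np.array(eye)+Z*(h+GR), qR(att(CYv,a,flip))
EYE=np.array([468.8,170.0,90.])
E
python3 - <<'E'
from gp import *
print(bot.read_state()['joint_positions'].round(2))
for f in (1,-1):
    for b,u in ((90,0),(0,0),(0,80)):
        p,q=gpose(b,u,f); j=bot.ik(p,q); print(f,p.round(),None if j is None else j.round(2))
    for h in (90,0):
        p,q=ipose(EYE,h,f); j=bot.ik(p,q); print(f,p.round(),None if j is None else j.round(2))
E
```

```text
[-0.38 -0.3   2.07  0.32  0.98 -2.28]
1 [ 478. -219.  179.] None
1 [ 539. -208.  113.] None
1 [ 494. -217.  179.] None
1 [469. 170. 216.] [ 0.28  0.15  1.79 -0.01  1.06 -1.48]
1 [469. 170. 126.] [ 0.28  0.27  1.88 -0.01  0.85 -1.48]
-1 [ 478. -219.  179.] [-0.74  0.17  2.03  1.    0.7  -0.06]
-1 [ 539. -208.  113.] [-0.63  0.38  1.95  1.17  0.57 -0.19]
-1 [ 494. -217.  179.] [-0.71  0.19  2.    0.99  0.69 -0.04]
-1 [469. 170. 216.] [ 0.28  0.15  1.79 -0.01  1.06  1.66]
-1 [469. 170. 126.] [ 0.28  0.27  1.88 -0.01  0.85  1.66]
```

```bash
cat > a3.py <<'E'
from gp import *
bot.move_gripper(70)
p,q=gpose(90,0,-1); bot.move_to(p+np.array([0,0,40]),q); bot.servo_line(p,q,speed=200)
p,q=gpose(0,0,-1); print(bot.servo_line(p,q,speed=90,until_force=12))
st=bot.read_state(); print(st['ee_pos']-p,st['ft_force'])
for n,b in (('side',(270,200,330,260)),('top',(310,180,370,240))):
    c=cam(n); cv2.imwrite(f'pics/{n}3c.png',cv2.resize(c['image'][b[1]:b[3],b[0]:b[2]],None,fx=9,fy=9,interpolation=cv2.INTER_CUBIC))
print(bot.read_state()['clock'])
E
python3 a3.py
```

```text
False
[-0.04876562 -0.15893779  0.42413247] [-0.31371777 -0.24089697 -0.1254343 ]
13.2833
```

View pics/side3c.png

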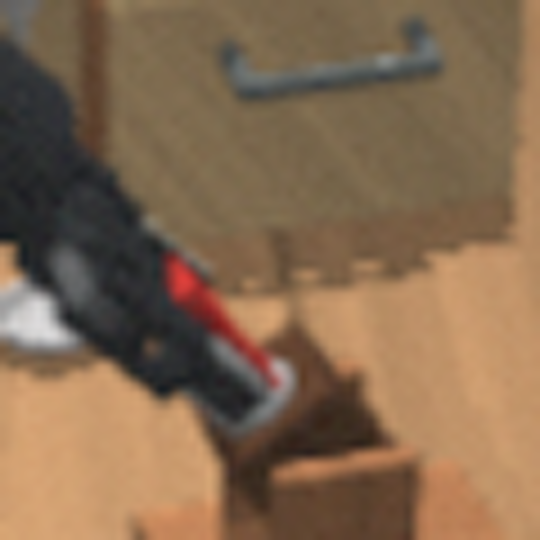

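View pics/top3c.png

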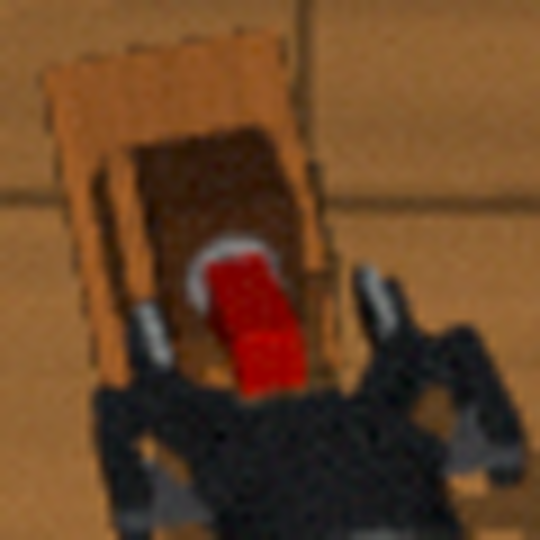

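The fingers straddle the grip, centred on the red at top crop (255,320), with pads at x 150 and 380. Grip and draw it out.

```bash
cat > a4.py <<'E'
from gp import *
bot.move_gripper(0,60)
st=bot.read_state(); print(st['grip_width'],st['ft_force'])
p,q=gpose(0,85,-1); print(bot.servo_line(p,q,speed=80,until_force=30)); st=bot.read_state(); print(st['ft_force'],st['grip_width'],st['ee_pos']-p)
p,_=gpose(0,110,-1); p[2]+=60; bot.servo_line(p,None,speed=200)
p,q=ipose(EYE,110,-1); p=p-60*CX; bot.move_to(p,q)
p,q=ipose(EYE,85,-1); bot.servo_line(p,q,speed=120)
bot.dwell(.3)
for n,b in (('side',(235,140,295,200)),('top',(185,210,245,270))):
    c=cam(n); np.savez(f'{n}4.npz',**c); cv2.imwrite(f'pics/{n}4c.png',cv2.resize(c['image'][b[1]:b[3],b[0]:b[2]],None,fx=9,fy=9,interpolation=cv2.INTER_CUBIC))
print(bot.read_state()['clock'],bot.read_state()['ee_pos']-p,bot.read_state()['grip_width'])
E
python3 a4.py
```

```text
23.18567444501753 [-4.03514417  0.84556396  5.20067948]
False
[ 0.35180047  0.43079828 -1.34108055] 23.598052833868607 [ 0.0316288   0.13816372 -0.40659343]
18.0583 [-0.07480737  0.01781666  0.24800637] 23.516940226595242
```

View pics/side4c.png

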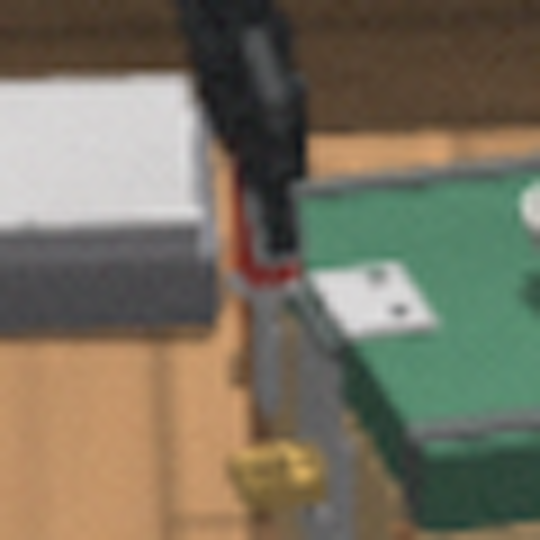

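View pics/top4c.png

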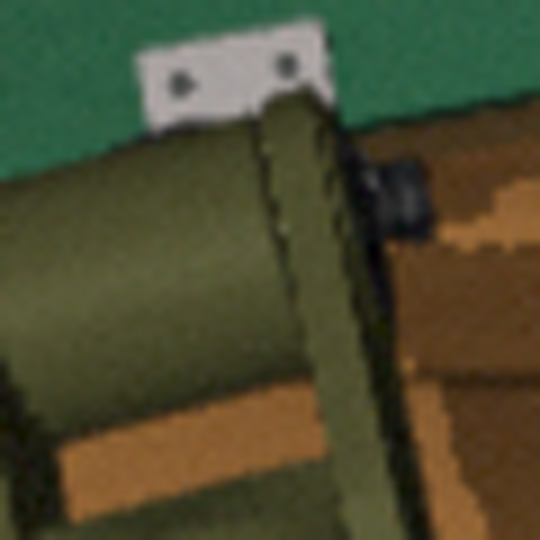

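The side view shows the pin hanging vertically, shank from crop (265,290) to tip (269,412), with the eye at about (277,467). The top view is blocked by the arm. I'll compare the pixels with the model.

```bash
cat > m6.py <<'E'
from gp import *
from m1 import ld
s=ld('side4.npz'); s2=ld('side2.npz'); t2=ld('top2.npz')
cr=lambda p:((np.array(proj(s,p))-[235,140]+.45)*9).round()
for nm,h in (('flange',85),('tip',23),('eye',0)): print(nm,cr(EYE+Z*h))
for nm,c,(x0,y0),k in (('side2',s2,(230,150),7),('top2',t2,(180,200),9)):
    print(nm,[((np.array(proj(c,chest(x,y,90)))-[x0,y0]+.45)*k).round().tolist() for x,y in ((-134.5,-17),(-134.5,17),(-100,17),(-100,-17),(-126.5,-9),(-126.5,9),(-108.5,9),(-108.5,-9))])
a=cv2.resize(s['image'][165:200,245:285],None,fx=18,fy=16,interpolation=cv2.INTER_CUBIC); cv2.imwrite('pics/s4z.png',a)
a=cv2.resize(s2['image'][175:210,245:285],None,fx=18,fy=16,interpolation=cv2.INTER_CUBIC)
for x,y in ((-134.5,-17),(-134.5,17),(-100,17),(-100,-17),(-126.5,-9),(-126.5,9),(-108.5,9),(-108.5,-9)):
    p=(np.array(proj(s2,chest(x,y,90)))-[245,175]+.5)*[18,16]; cv2.circle(a,tuple(int(i) for i in p),4,(255,0,255),-1)
cv2.imwrite('pics/s2z.png',a)
E
python3 m6.py
```

```text
flange [265. 284.]
tip [268. 417.]
eye [269. 465.]
side2 [[220.0, 309.0], [205.0, 282.0], [265.0, 275.0], [281.0, 301.0], [230.0, 301.0], [222.0, 287.0], [254.0, 283.0], [262.0, 297.0]]
top2 [[391.0, 374.0], [294.0, 392.0], [278.0, 294.0], [374.0, 276.0], [364.0, 355.0], [313.0, 365.0], [304.0, 314.0], [355.0, 304.0]]
```

View pics/s4z.png

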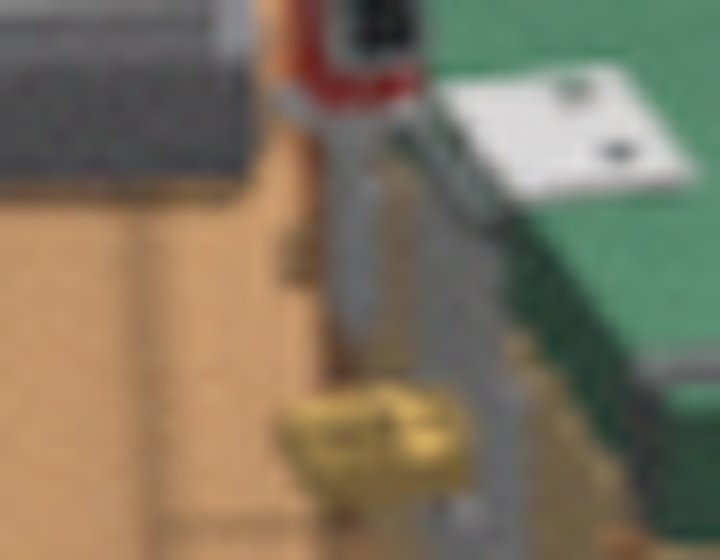

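View pics/s2z.png

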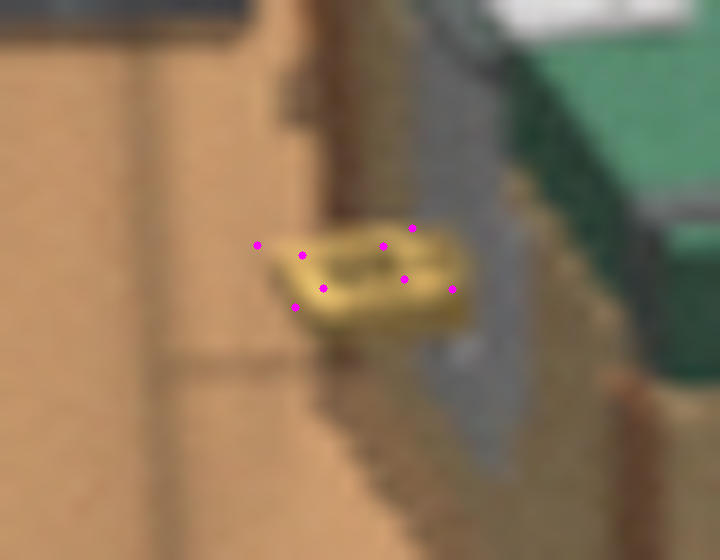

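In the side view, the pin agrees with the arm's position in x, but the staple sits about 3.4 mm further in +x than the model. The extra 4 mm travel when pressing the hasp points the same way. I'll shift to x≈472, lower under force guard, and centre by touch.

```bash
cat > a5.py <<'E'
from gp import *
bot.move_gripper(0,90)
E2=np.array([471.8,169.8,90.])
p,q=ipose(E2,70,-1); bot.servo_line(p,q,speed=80)
bot.dwell(.2); f0=np.array(bot.read_state()['ft_force'])
p,q=ipose(E2,42,-1); hit=bot.servo_line(p,q,speed=30,until_force=6)
st=bot.read_state(); print(hit,st['ee_pos']-p,np.array(st['ft_force'])-f0,st['clock'])
c=cam('side'); cv2.imwrite('pics/s5z.png',cv2.resize(c['image'][165:200,245:285],None,fx=18,fy=16,interpolation=cv2.INTER_CUBIC))
E
python3 a5.py
```

```text
False [ 0.11259517 -0.00070083  0.20055234] [ 0.65196928  0.13081821 -0.59272713] 19.9
```

View pics/s5z.png

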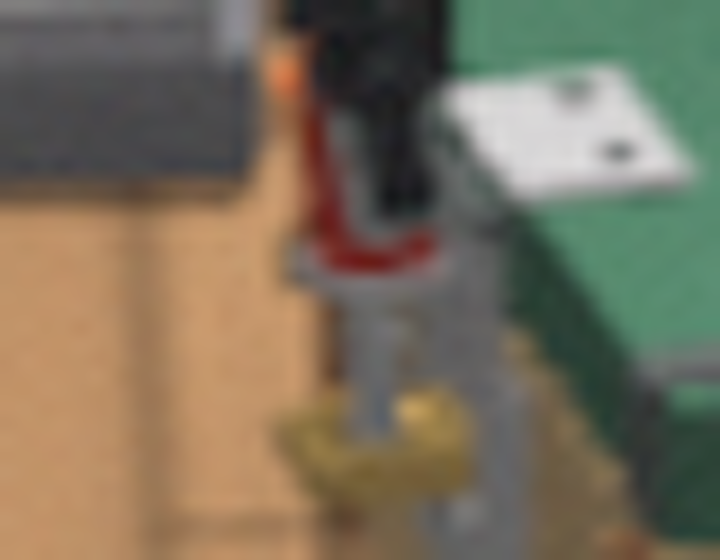

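The shank is in the eye with no contact (shank at crop (372,400), inside the staple). I'll centre it by touch.

```bash
cat > a6.py <<'E'
from gp import *
st=bot.read_state(); c0=np.array(st['ee_pos'])
cur=c0.copy()
for ax in (CYv,CX):
    r=[]
    for sg in (1,-1):
        bot.servo_line(cur,None,speed=20); bot.dwell(.25)
        hit=bot.servo_line(cur+sg*7*ax,None,speed=8,until_force=4)
        e=np.array(bot.read_state()['ee_pos']); r.append((e-cur)@ax); print(sg,hit,r[-1].round(2),bot.read_state()['ft_force'].round(1))
    cur=cur+ax*np.mean(r)
bot.servo_line(cur,None,speed=20)
print((cur-c0).round(2),bot.read_state()['clock'])
np.save('cur.npy',cur)
E
python3 a6.py
```

```text
1 True 4.96 [ 1.2 -2.1 -1.6]
-1 True -1.75 [0.1 2.6 0. ]
1 True 0.89 [-0.1 -0.4 -2.1]
-1 True -4.58 [3.  0.8 0.6]
[-2.13  1.21  0.  ] 24.6083
```

The measured slack (6.7 and 5.5 mm against the nominal 6) confirms the eye. Now lower until the flange seats.

```bash
cat > a7.py <<'E'
from gp import *
cur=np.load('cur.npy'); bot.dwell(.3); f0=np.array(bot.read_state()['ft_force'])
bot.servo_line(cur-35*Z,None,speed=40,until_force=10); s=bot.read_state(); print((s['ee_pos']-cur).round(2))
hit=bot.servo_line(np.array(s['ee_pos'])-16*Z,None,speed=12,until_force=7)
st=bot.read_state(); print(hit,(st['ee_pos']-cur).round(2),(np.array(st['ft_force'])-f0).round(1),st['clock'])
c=cam('side'); cv2.imwrite('pics/s7z.png',cv2.resize(c['image'][165:200,245:285],None,fx=18,fy=16,interpolation=cv2.INTER_CUBIC))
E
python3 a7.py
```

```text
[  0.13   0.04 -34.77]
True [  0.21   0.1  -42.22] [-0.3  0.9  6.5] 26.6667
```

View pics/s7z.png

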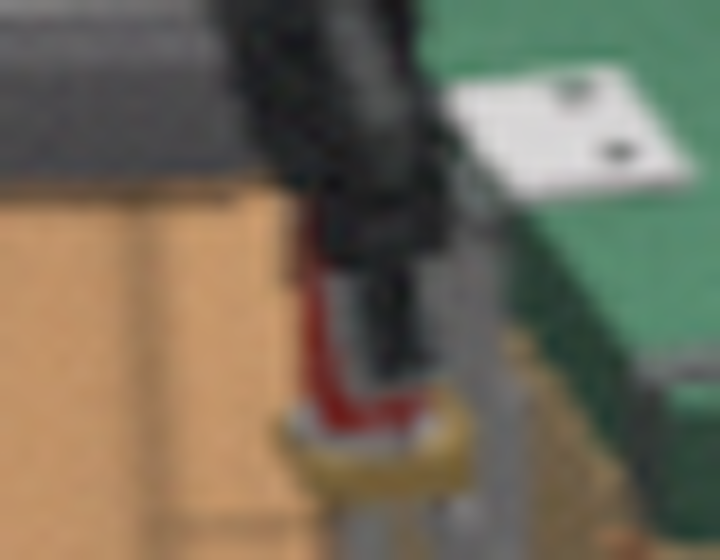

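The flange is seated on the staple at crop (360,430), and the travel of 42.2 mm against 42 expected agrees. Release and retreat.

```bash
cat > a8.py <<'E'
from gp import *
bot.move_gripper(60); bot.dwell(.2)
a=np.sin(DEL)*CX-np.cos(DEL)*Z
p=np.array(bot.read_state()['ee_pos']); print(bot.servo_line(p-a*100,None,speed=120,until_force=10))
p=np.array(bot.read_state()['ee_pos']); bot.servo_line(np.array([380,-60,300.]),None,speed=250)
bot.dwell(.3)
for n,b in (('side',(235,150,300,215)),('top',(185,205,250,270))):
    c=cam(n); np.savez(f'{n}8.npz',**c); cv2.imwrite(f'pics/{n}8c.png',cv2.resize(c['image'][b[1]:b[3],b[0]:b[2]],None,fx=9,fy=9,interpolation=cv2.INTER_CUBIC)); cv2.imwrite(f'pics/{n}8.png',c['image'])
print(bot.read_state()['clock'],bot.read_state()['ft_force'])
E
python3 a8.py
```

```text
False
29.9 [-0.45035178  0.19295533 -0.78178571]
```

View pics/side8c.png

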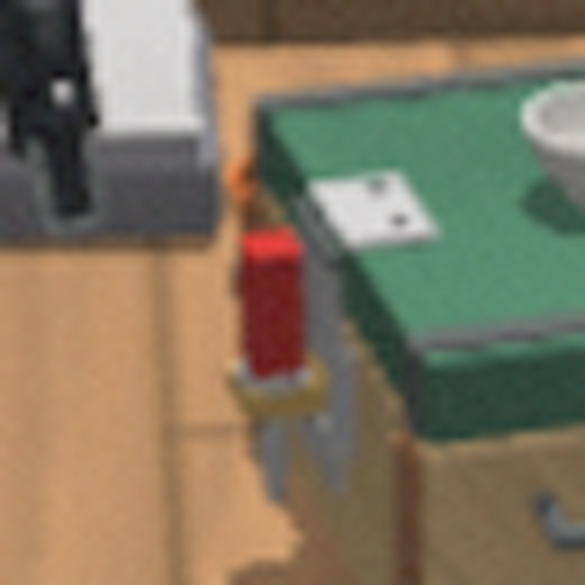

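View pics/top8c.png

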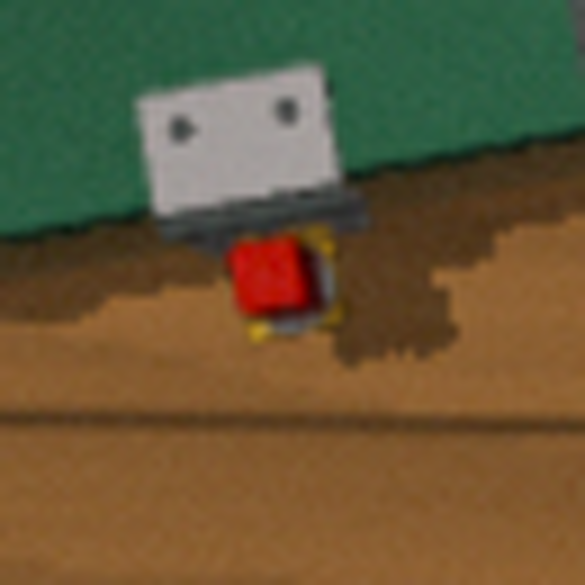

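View pics/top8.png

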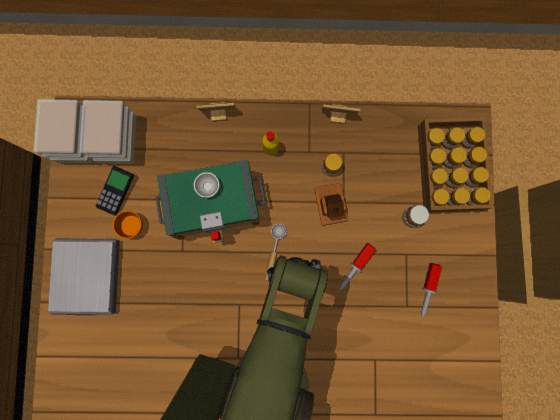

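The pin stands upright with its flange on the staple: side crop, grip at (272,305) and shank below the staple at (275,465). In the top view, the grip's offset from the flange is what parallax predicts. The hasp is still flat and the bystanders are where they were. Handing in.

```bash
python3 -c "
from rig import bot
print(bot.finish_job(), bot.read_state()['clock'])"
```

```text
the job is handed in; nothing more can be done
the job is handed in; nothing more can be done
```

The chest is fastened: the hasp lies flat over the staple and the correct red pin stands through the eye. I handed the job in at about 30 s on the clock; it reported no verdict.

- **Hasp:** I swung it from about 1.96 rad down to its stop. The depth image then showed the strap vertical to within 0.002 rad.
- **Pin:** I took the one from the slanted rest, whose grip measured about 61×25 mm. The two loose red-gripped pins measured about 81×33 mm, so I left them alone. I lowered the pin through the eye, centred it by touch and let go.
- **Last checks:** The pin came to rest after 42.2 mm of travel against 42 mm expected. The final pictures show it upright with its flange on the staple, the hasp shut and the gripper clear. By eye in the final top view, the bystanders had not moved.

**Disagreements:** The two cameras put the eye about 3 to 5 mm apart. The side view put it 3.4 mm beyond my model in x; touch supported only about 1 mm of that, and placed it about 1.5 mm further in +y, the opposite way from the side view. The slack felt by touch was 6.7 and 5.5 mm, against a nominal 6, so the touch result is the one I used. The top camera could not see the insertion because the arm blocked it.

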